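Nest the baking moulds left crosswise on the buffet table

TASK

Put the three metal moulds away one inside the other, largest first. The middle one has been left lying crosswise on the rim of the largest: without picking it up, turn it round where it lies until it drops in fully home, and after that put the smallest one fully home inside it. Keep the largest standing about where it is, leave the other things on the table alone, and let go of everything.

Things in the scene. Friction and masses are not known exactly. Their poses are not given: they have to be found in the camera images.
- large_c (a point): Largest of three plain aluminium rectangular open-topped baking moulds (upright walls and floor 4 mm thick). Loose, about 0.4 kg, upright on the table. Outside 134 (x) x 102 (y) x 36 (z) mm, inside 126 x 94 x 32. Point: its centre, 18 mm above its underside. x is its long side, z up.
- medium_c (a point): Middle mould, loose, about 0.3 kg. Outside 118 (x) x 86 (y) x 30 mm, inside 110 x 78 x 26. Starts mouth up, loose on the largest one's rim, 50 to 130 degrees crosswise, underside 36 mm above the table. 4 mm play per side: drops in only within 4 degrees of parallel (either way round); an edge may hang up on the rim. Home, its centre is 1 mm higher. Point: centre, 15 mm above underside; x long, z up.
- small_c (a point): Smallest mould, loose, about 0.2 kg, upright on the table. Outside 98 (x) x 66 (y) x 28 (z) mm, walls 4 mm; 6 mm play per side inside the middle one. Home in it, its rim stands 2 mm above the middle one's rim and its centre 3 mm above the middle one's centre. Point: its centre, 14 mm above its underside. x is its long side, z up.
- spoon_grip (a point): Metal spoon with a wooden handle, lying on the table, about 20 cm long, point on its handle. A bystander: leave it where it is.
- bowl_c (a point): White bowl, 84 mm across, 45 mm high. A bystander: leave it where it is.
- mug_c (a point): Blue mug, 76 mm across, 85 mm high. A bystander: leave it where it is.
- jar_c (a point): Amber jar, 72 mm across, 100 mm high. A bystander: leave it where it is.
- oil_c (a point): Green bottle, 64 mm across, 200 mm high. A bystander: leave it where it is.
- mill_c (a point): Dark wooden pepper mill, 54 mm across, 150 mm high. A bystander: leave it where it is.
- cup_c (a point): Glass tumbler, 72 mm across, 75 mm high. A bystander: leave it where it is.
Things that resemble listed ones, but are neither listed nor needed, are in the scene too. Leave any purple or turquoise look-alike of the part that bears medium_c alone.

How it is judged:
By the outcome, as a careful person would: the job done as asked, in the order asked, and still so for the second after the job is handed in, with the robot touching nothing.
It also fails if it takes over 54 s, if anything falls off the work surface, if the arm or the gripper's body presses on something with over 40 N, if the wrist force passes 120 N, or if a joint passes its speed limit or range.

ROBOT

A 6-joint arm with a two-finger parallel gripper is mounted at the origin on the work surface. World frame = base frame: x ahead of the robot, y to its left, z up, the work surface at z = 0. Lengths are in m, angles in rad, forces in N, time in s.
With the tool pointing down it reaches from about 0.15 to 0.775 m from the base axis. Payload 6.1 kg.
Tool frame: the origin (TCP) lies at the very end of the fingers, on their centre line; the grasp point (between the pads) lies 19 mm behind it (manip.grasp_offset is the distance from the TCP to the grasp point, in m); z points along the fingers, y is the line along which they close (so a half turn about z gives the same grasp; the last joint's range is limited). The gripper opens to 85 mm and grips with 20 to 120 N. Pads are 22 mm wide; open, the fingers measure 114 mm over their backs; the gripper's body (76 mm by 85 mm) begins 54 mm behind the grasp point. The pads swing forward as they close: fully open they stand 13 mm farther back than shut.
Start: joints at [1.273, 0.126, -0.04, 1.405, 0, 1.571], TCP at [0.154, 0.502, 0.208] pointing down, gripper open.
Joint ranges: [-2.72, 2.72], [-0.95, 1.95], [-1.27, 1.35], [-1.78, 2.02], [-1.46, 1.47], [-3.14, 3.14]. Speed limits (rad/s): [2.39, 2.39, 3.01, 3.14, 3.14, 3.14].

INTERFACE

Orientations are given as a unit quaternion [x, y, z, w].
In Python, from workcell import readout, viewer, order, manip gives the robot as it stands.
- The arm moves only by the tool play_rows, never from a script. Its argument "series" is a list of rows, each a list of 7 numbers: the finger opening in cm, from 0 to 8.54, then the shift along the tool's x, y, z in cm, then the turn, a rotation vector about the tool's x, y, z in degrees. A call has 1 to 5 rows; each row is the pose to reach, as a shift and turn from the pose commanded when the call began, along the tool's axes at that moment; what a row does not reach only later rows make up. A row lasts 1/8 s, in which the tool goes at most 62.5 mm and 10.7 degrees, less where a joint would pass 70% of its speed; a pose out of reach is approached as far as the arm can. A call with a gripper value outside its range is refused whole. The fingers move at their own pace and stop on an object; the grip force is fixed at half the most. Time passes only in rows, so rows that repeat a pose let the fingers close. It gives the time, the measured TCP pose, the force, the opening and the grip force at its end, in the units of the state.
- readout.read_state(): the state, without advancing time (a new reading comes with each control period).
- viewer.read_camera(name): name is "scene" or "top"; returns the picture (384x512x3 uint8, blue, green, red); there is no depth.
- viewer.calibration(name): a dict with "fovy" (degrees; the focal length in pixels is half the picture's height over the tangent of half this angle, whatever the lens; pixels are square), "cx", "cy" (the principal point, pixels), "extrinsics" (4x4, takes a point from camera to world coordinates). Camera axes: x right, y down, z forward; pixel columns grow to the right and rows downward; lengths in m; the calibration is good to about 2 mm. A picture is of the moment at which its call begins. calibration takes no time and is no camera call.
- order.finish_job(): hands the job in; it is judged then, once.
The state is a dict: "clock": time; "joints": joint angles; "joint_velocities": joint speeds; "tau": joint torques, N m; "tool_pos": TCP position; "orientation": TCP orientation; "contact_force": force on the tool from outside, world axes, zero at the start; "torque": the same for the moment, N m; "width": finger opening in m; "gripper_force": force on a finger pad.
Only numpy, scipy, OpenCV 4.12 (cv2) and the standard library are available. Lean on these libraries where they do the work, as an engineer would, in place of code of your own. Each camera call takes 0.05 s, during which the arm holds its last target. There are 200 camera calls.

## Working session

There is one attempt and no reset: what is moved stays moved. The work goes in short steps, Python scripts to look and compute and a tool call to move; the robot and the scene stay as the last step left them, time stands still between calls to the robot, and variables do not carry over. Pictures are saved under pics/ and viewed, at most 10 in all, crops included, and the job is handed in when it is done.

Besides the shell and the picture viewer there is one more tool, called after "Emit:" as name([rows], argument=value, ...), one row to a line, values as JSON. play_rows: Moves the arm, as the interface text tells. Its arguments: {"type":"object","properties":{"series":{"type":"array","items":{"type":"array","items":{"type":"number"}}}},"required":["series"]}

```bash
mkdir -p pics
python3 - <<'E'
from workcell import readout, viewer, order, manip
import cv2,numpy as np
s=readout.read_state();print(s['tool_pos'],s['orientation'],s['width'],manip.grasp_offset)
for n in('scene','top'):
    im=viewer.read_camera(n);cv2.imwrite(f'pics/{n}0.png',im);c=viewer.calibration(n);print(n,c['fovy'],c['cx'],c['cy'],np.round(c['extrinsics'],4).tolist())
E
```

```text
[0.15392242 0.50144595 0.20693066] [ 1.48358601e-01  9.88933306e-01 -7.92972323e-04 -1.10887127e-04] 0.08550623435356527 0.0187
scene 44.5175589003966 259.98421787469977 193.2671738474388 [[-0.1322, 0.8596, -0.4936, 1.3037], [0.9912, 0.1127, -0.0693, 0.1018], [-0.0039, -0.4985, -0.8669, 1.4784], [0.0, 0.0, 0.0, 1.0]]
top 47.06809342164384 250.9000456646151 193.8219351227156 [[0.0192, -0.9971, 0.0742, 0.3903], [-0.9996, -0.0207, -0.0191, 0.0209], [0.0206, -0.0738, -0.9971, 1.7247], [0.0, 0.0, 0.0, 1.0]]
```

View pics/scene0.png

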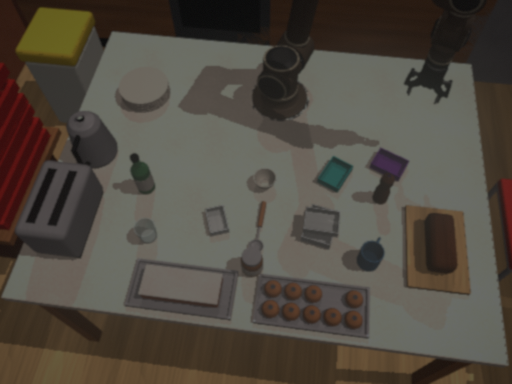

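View pics/top0.png

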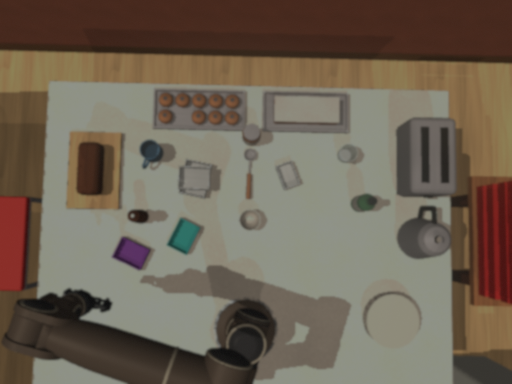

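The scene view shows the mould stack at about (320,225) and the small mould at (216,221). In the top view they are at (197,180) and (289,175). Look-alikes, top view: turquoise mould (185,236), purple mould (132,253), grey trays (200,110) and (306,112). I choose the grey stack and the grey small mould, and check them in one crop.

Run:
```python
import cv2,numpy as np
t=cv2.imread('pics/top0.png');s=cv2.imread('pics/scene0.png')
f=lambda im,x,y,w=32:cv2.resize(im[y-w:y+w,x-w:x+w],(390,390) if 0 else (384,288) if 0 else (380,290*380//290-80),interpolation=cv2.INTER_CUBIC) if 0 else cv2.resize(im[y-w:y+w,x-w:x+w],(384,384),interpolation=cv2.INTER_CUBIC)
a=np.hstack([f(t,197,180),f(s,320,225)]);b=np.hstack([f(t,289,175,24)[::1],f(s,216,221,24)])
o=np.vstack([a,b]);o=cv2.resize(o,(600,600));o=cv2.convertScaleAbs(o,alpha=1.5)
cv2.imwrite('pics/crop0.png',o)
```

```text
(no output)
```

View pics/crop0.png

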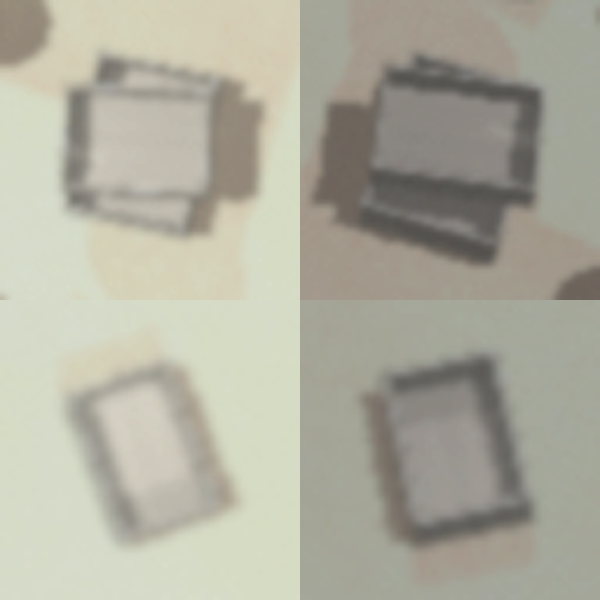

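The crop confirms the choice: the medium mould (grey, empty, top crop centre about (140,140)) lies crosswise on the large one, and the small one stands alone. I'll take a sharper view with a grid to read the rim corners.

```bash
cat > h.py <<'E'
from workcell import readout, viewer
import cv2,numpy as np
def crop(im,x0,y0,w,S=10,f=1.6):
    o=cv2.resize(im[y0:y0+w,x0:x0+w],None,fx=S,fy=S,interpolation=cv2.INTER_LANCZOS4)
    o=cv2.normalize(o,None,0,255,cv2.NORM_MINMAX)
    for i in range(0,w,5):
        c=(0,0,255) if i%10==0 else (0,160,0)
        cv2.line(o,(i*S,0),(i*S,4*(2-(i%10>0))),c,1);cv2.line(o,(0,i*S),(4*(2-(i%10>0)),i*S),c,1)
    return o
def ray(n,uv,z):
    c=viewer.calibration(n);f=192/np.tan(np.radians(c['fovy']/2));E=np.array(c['extrinsics'])
    uv=np.atleast_2d(uv).astype(float)
    d=np.c_[(uv[:,0]-c['cx'])/f,(uv[:,1]-c['cy'])/f,np.ones(len(uv))]@E[:3,:3].T
    return (E[:3,3]+d*((z-E[2,3])/d[:,2])[:,None])[:,:2]
def box(p):
    "quad corners in order -> centre, side lengths, angle of long side (deg, mod 180)"
    p=np.array(p);e=[(p[1]-p[0]+p[2]-p[3])/2,(p[3]-p[0]+p[2]-p[1])/2];l=[np.linalg.norm(v) for v in e]
    v=e[int(np.argmax(l))];return np.round(p.mean(0),4),np.round(np.array(l)*1e3,1),round(np.degrees(np.arctan2(v[1],v[0]))%180,1)
E
python3 - <<'E'
from h import *
t=cv2.imread('pics/top0.png');s=cv2.imread('pics/scene0.png')
cv2.imwrite('pics/c1.png',np.hstack([crop(t,177,160,40),crop(s,298,202,40)]))
cv2.imwrite('pics/c2.png',np.hstack([crop(t,273,159,32,12),crop(s,200,205,32,12)]))
E
```

```text
(no output)
```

View pics/c1.png

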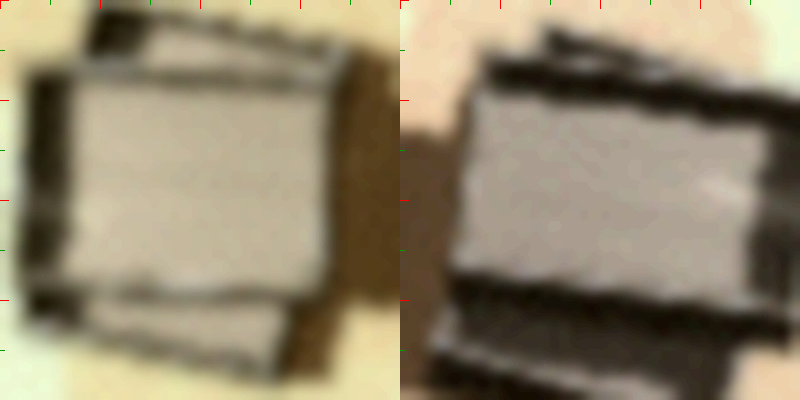

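View pics/c2.png

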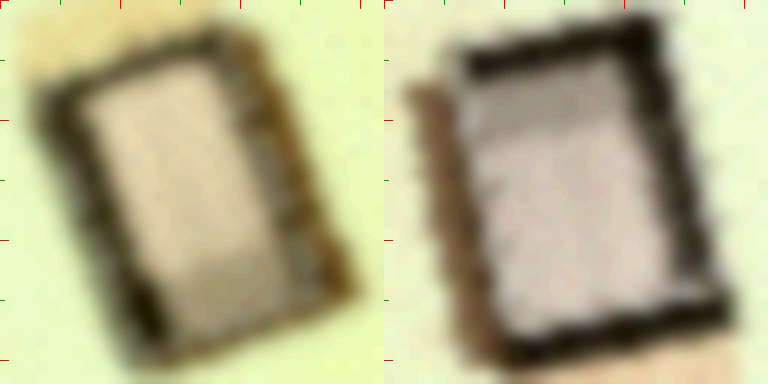

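Run:
```python
from h import *
def q(n,p,o,S,z): 
    uv=np.array(p)/S-.45+np.array(o); print(n,z,*box(ray(n,uv,z)))
q('top',[(25,68),(330,78),(322,290),(20,285)],(177,160),10,.066)
q('top',[(88,5),(350,45),(280,380),(25,320)],(177,160),10,.036)
q('top',[(38,95),(238,28),(335,292),(140,365)],(273,159),12,.028)
q('scene',[(85,55),(405,92),(392,305),(50,272)],(298,202),10,.066)
q('scene',[(70,55),(272,15),(347,297),(110,335)],(200,205),12,.028)
# automatic: small mould mask vs. bright table
for n,(x,y) in (('top',(289,175)),('scene',(216,221))):
    im=cv2.imread(f'pics/{n}0.png');r=im[y-20:y+20,x-20:x+20].astype(int)
    for k in (0,2): print(n,r[20,::2,k])
```

```text
top 0.066 [0.5709 0.2051] [114.3  81.4] 89.8
top 0.036 [0.5715 0.2039] [101.1 127.9] 170.1
top 0.028 [ 0.5937 -0.1549] [68.1 92.4] 21.2
scene 0.066 [0.5738 0.2053] [111.2  81.9] 90.7
scene 0.028 [ 0.5994 -0.1507] [63.9 93. ] 20.5
top [133 134 134 134 125 109  98 118 127 126 126 126 123 110 102 109 128 131
 130 130]
top [143 143 143 143 134 115 106 129 140 139 138 139 135 119 114 124 141 143
 142 143]
scene [100 101 100  98  75  69  85  96  97  97  96  97  98  83  66  85 102 102
 103 103]
scene [110 110 109 107  87  79  91 102 103 104 102 104 104  89  70  89 109 110
 109 109]
```

Both views agree: the medium mould is at (0.572, 0.205) with its long axis at 90°, and the large one at (0.5715, 0.204) at 170°. The small one is at about (0.596, −0.153) at 21°. I'll grip the +y end wall of the medium mould and turn it +80° in place.

```bash
cat >> h.py <<'E'
from scipy.spatial.transform import Rotation as R
def cmd(targets,start=None,syaw=None):
    """targets: (x,y,z,yaw of tool y in deg); prints shift cm and turn deg in tool axes.
    start pose: commanded (given, tool straight down) or measured"""
    if start is None:
        s=readout.read_state();start=s['tool_pos'];q=R.from_quat(s['orientation'])
        print('at',np.round(start,4),'yaw',np.round(np.degrees(np.arctan2(*q.as_matrix()[1::-1,1])),1),'tilt',np.round(np.degrees(np.arccos(-q.as_matrix()[2,2])),2))
    else: q=down(syaw)
    for t in targets:
        print(np.round(q.inv().apply(np.array(t[:3])-start)*100,2),np.round(np.degrees((q.inv()*down(t[3])).as_rotvec()),1))
def down(yaw):
    a=np.radians(yaw);y=np.array([np.cos(a),np.sin(a),0]);z=np.array([0,0,-1.]);return R.from_matrix(np.c_[np.cross(y,z),y,z])
E
python3 -c "
from h import *
cmd([(.572,.262,.207,90),(.572,.262,.12,90)])"
```

```text
at [0.154  0.5015 0.207 ] yaw 72.9 tilt 0.08
[-4.699e+01 -1.063e+01  2.000e-02] [ -0.1  -0.  -17.1]
[-46.99 -10.62   8.72] [ -0.1  -0.  -17.1]
```

Emit:
play_rows([
  [2,-5.5,-1.2,0,0,0,-4],
  [2,-11,-2.4,0,0,0,-8],
  [2,-16.5,-3.6,0,0,0,-12],
  [2,-22,-5,0,0,0,-17.1],
  [2,-26,-6,0,0,0,-17.1],
])

```text
clock: 0.72
tool_pos: [0.3866, 0.3667, 0.2073]
orientation: [-0.0, 1.0, -0.0, -0.0]
contact_force: [0.1, 1.4, 0.5]
width: 0.0198
gripper_force: 0.0
```

```bash
python3 -c "
from h import *
cmd([(.572,.262,.12,90)])"
```

```text
at [0.3866 0.3667 0.2073] yaw 90.0 tilt 0.04
[-18.54 -10.46   8.73] [-0. -0.  0.]
```

Emit:
play_rows([
  [2,-4.7,-2.6,1,0,0,0],
  [2,-9.4,-5.2,3,0,0,0],
  [2,-14,-7.8,5,0,0,0],
  [2,-18.5,-10.5,7.5,0,0,0],
  [2,-18.5,-10.5,8.7,0,0,0],
])

```text
clock: 1.35
tool_pos: [0.5718, 0.2607, 0.1177]
orientation: [0.002, 1.0, -0.001, -0.001]
contact_force: [-0.2, 0.3, -0.0]
width: 0.0199
gripper_force: 0.0
```

Run:
```python
from h import *
cmd([(.572,.262,.075,90),(.572,.262,.045,90)])
t=viewer.read_camera('top');s=viewer.read_camera('scene')
cv2.imwrite('pics/c3.png',np.hstack([crop(t,167,150,50,8),crop(s,298,192,50,8)]))
```

```text
at [0.5718 0.2607 0.1177] yaw 89.8 tilt 0.18
[-0.03  0.13  4.27] [-0.1 -0.2 -0.2]
[-0.04  0.14  7.27] [-0.1 -0.2 -0.2]
```

View pics/c3.png

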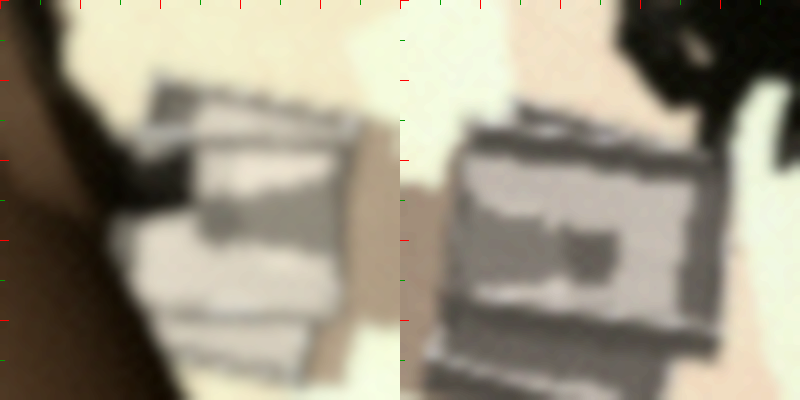

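The fingers hang over the left end wall of the medium mould (top crop about (165,190)), so I descend astride it.

Emit:
play_rows([
  [2,0,0.1,2,0,0,0],
  [2,0,0.1,4,0,0,0],
  [2,0,0.1,5.5,0,0,0],
  [2,0,0.1,7.2,0,0,0],
  [2,0,0.1,7.2,0,0,0],
])

```text
clock: 2.08
tool_pos: [0.5689, 0.2643, 0.0474]
orientation: [-0.001, 1.0, -0.0, -0.001]
contact_force: [0.1, -0.3, -0.5]
width: 0.0197
gripper_force: 0.0
```

Emit:
play_rows([
  [1.2,0,0,0,0,0,0],
  [0.6,0,0,0,0,0,0],
  [0,0,0,0,0,0,0],
  [0,0,0,0,0,0,0],
])

```text
clock: 2.58
tool_pos: [0.5702, 0.2644, 0.049]
orientation: [-0.0, 1.0, 0.0, 0.0]
contact_force: [0.9, 0.2, 1.1]
width: 0.0002
gripper_force: 0.0
```

Run:
```python
from h import *
cmd([])
```

```text
at [0.5702 0.2644 0.049 ] yaw 90.0 tilt 0.03
```

The fingers closed on nothing, so I take a look.

Run:
```python
from h import *
t=viewer.read_camera('top');s=viewer.read_camera('scene')
cv2.imwrite('pics/c4.png',np.hstack([crop(t,167,150,50,8),crop(s,298,192,50,8)]))
c=viewer.calibration('scene');print(c['extrinsics'][:3])
for n in('top','scene'):
    c=viewer.calibration(n);E=np.linalg.inv(np.array(c['extrinsics']));f=192/np.tan(np.radians(c['fovy']/2))
    p=E@np.array([.5702,.2644,.049,1]);print(n,p[:2]/p[2]*f+[c['cx'],c['cy']])
```

```text
[[-0.13224063  0.85955678 -0.49363403  1.30373551]
 [ 0.99120996  0.11271356 -0.069271    0.1018355 ]
 [-0.0039031  -0.49845541 -0.86690655  1.47839168]]
top [178.86084737 177.89152864]
scene [337.79083979 222.85819257]
```

View pics/c4.png

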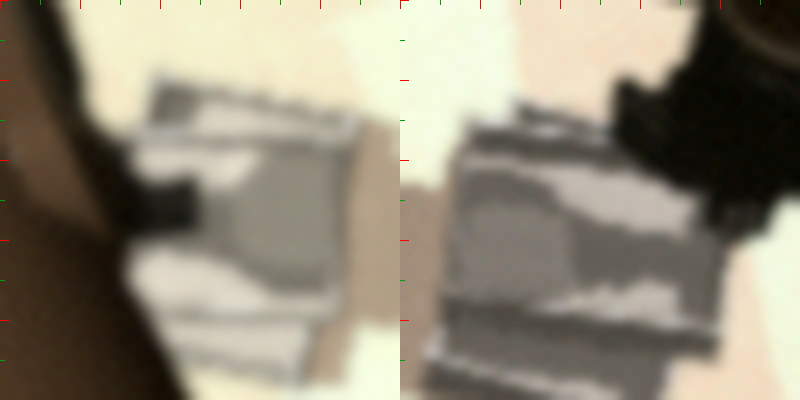

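Run:
```python
from h import *
for n in('top','scene'):
    c=viewer.calibration(n);print({k:v for k,v in c.items() if k!='extrinsics'})
s=readout.read_state();print(s['joints'],s['contact_force'])
```

```text
{'fovy': 47.06809342164384, 'cx': 250.9000456646151, 'cy': 193.8219351227156}
{'fovy': 44.5175589003966, 'cx': 259.98421787469977, 'cy': 193.2671738474388}
[ 4.34130894e-01  3.60358171e-01 -8.98083476e-02  1.12037658e+00
  1.26771753e-05  4.33581719e-01] [-0.65167631  0.27991199 -0.46314195]
```

Run:
```python
from h import *
np.set_printoptions(linewidth=250)
s=viewer.read_camera('scene').max(2);s0=cv2.imread('pics/scene0.png').max(2)
print('cols 326..355');
print(np.arange(326,356))
for r in range(206,236): print(r,s[r,326:356].tolist())
print('before');
for r in (214,220,226,230): print(r,s0[r,326:356].tolist())
```

```text
cols 326..355
[326 327 328 329 330 331 332 333 334 335 336 337 338 339 340 341 342 343 344 345 346 347 348 349 350 351 352 353 354 355]
206 [41, 40, 42, 42, 41, 40, 38, 37, 37, 37, 37, 36, 37, 36, 37, 37, 37, 37, 36, 37, 36, 36, 36, 37, 37, 36, 37, 37, 36, 38]
207 [40, 40, 40, 42, 41, 41, 38, 36, 37, 38, 37, 37, 36, 36, 36, 36, 36, 36, 36, 37, 36, 37, 37, 37, 36, 36, 36, 36, 37, 37]
208 [39, 38, 39, 41, 41, 39, 38, 38, 37, 37, 37, 38, 37, 37, 36, 37, 36, 37, 37, 36, 36, 36, 36, 36, 37, 36, 37, 36, 37, 38]
209 [40, 38, 39, 41, 41, 38, 38, 38, 37, 37, 37, 37, 37, 36, 37, 37, 37, 36, 36, 36, 37, 37, 36, 37, 36, 36, 36, 36, 36, 38]
210 [43, 40, 39, 39, 39, 38, 38, 38, 38, 38, 37, 37, 36, 37, 37, 37, 36, 37, 36, 36, 38, 37, 37, 36, 37, 39, 39, 37, 38, 40]
211 [51, 45, 42, 39, 38, 38, 38, 37, 37, 38, 38, 38, 37, 38, 37, 37, 36, 37, 37, 37, 36, 37, 37, 37, 39, 45, 46, 41, 39, 40]
212 [61, 56, 47, 42, 39, 38, 37, 38, 38, 38, 38, 37, 36, 36, 38, 36, 37, 37, 36, 36, 36, 37, 37, 37, 43, 56, 58, 46, 39, 39]
213 [77, 71, 60, 51, 45, 41, 38, 37, 38, 38, 37, 38, 38, 38, 38, 37, 37, 37, 37, 37, 37, 
[... 2967 characters left out ...]
 63, 62, 63, 64, 64, 65, 64, 66, 80, 101, 114, 117, 117, 117, 117, 117, 119, 120, 119, 120, 120, 120, 120, 120, 120, 120, 120]
before
214 [88, 83, 77, 74, 74, 75, 75, 73, 67, 62, 59, 58, 64, 83, 102, 109, 110, 110, 111, 111, 111, 111, 111, 111, 111, 111, 111, 111, 111, 110]
220 [95, 96, 99, 100, 99, 98, 94, 84, 71, 67, 66, 66, 76, 94, 106, 110, 110, 111, 111, 110, 111, 110, 111, 111, 111, 110, 111, 110, 110, 110]
226 [94, 94, 94, 93, 93, 91, 80, 68, 64, 63, 63, 64, 83, 101, 109, 110, 110, 110, 110, 111, 110, 111, 110, 110, 111, 110, 110, 111, 110, 110]
230 [92, 91, 91, 91, 91, 89, 81, 70, 65, 65, 64, 70, 89, 103, 110, 111, 111, 111, 110, 110, 111, 111, 111, 110, 111, 110, 111, 111, 111, 111]
```

The numbers show the medium mould unmoved. The finger tips show at about (339.5,220), roughly 15 mm higher than the rim grip needs and about 5 mm outside the wall. I'll open, shift inward and lower carefully.

Emit:
play_rows([
  [3,0,0,-0.5,0,0,0],
  [3,0,-0.5,-0.5,0,0,0],
  [3,0,-0.5,0,0,0,0],
  [3,0,-0.5,0.3,0,0,0],
  [3,0,-0.5,0.5,0,0,0],
])

```text
clock: 3.35
tool_pos: [0.5698, 0.2593, 0.0431]
orientation: [-0.0, 1.0, -0.0, -0.0]
contact_force: [-0.0, -0.7, 0.7]
width: 0.0299
gripper_force: 0.0
```

Emit:
play_rows([
  [1,0,0,0,0,0,0],
  [0,0,0,0,0,0,0],
  [0,0,0,0,0,0,0],
  [0,0,0,0,0,0,0],
])

```text
clock: 3.85
tool_pos: [0.5701, 0.2594, 0.0438]
orientation: [-0.0, 1.0, 0.0, 0.0]
contact_force: [0.5, -0.4, -0.1]
width: -0.0002
gripper_force: 0.0
```

Emit:
play_rows([
  [3,0,0,0,0,0,0],
  [3,0,0,0.2,0,0,0],
  [3,0,0,0.4,0,0,0],
  [3,0,0,0.6,0,0,0],
  [3,0,0,0.6,0,0,0],
])

```text
clock: 4.47
tool_pos: [0.5699, 0.2593, 0.0374]
orientation: [-0.0, 1.0, -0.0, -0.0]
contact_force: [-0.2, -0.3, -0.1]
width: 0.0301
gripper_force: 0.0
```

Emit:
play_rows([
  [1,0,0,0,0,0,0],
  [0,0,0,0,0,0,0],
  [0,0,0,0,0,0,0],
  [0,0,0,0,0,0,0],
])

```text
clock: 4.97
tool_pos: [0.57, 0.2596, 0.0378]
orientation: [-0.0, 1.0, 0.0, -0.0]
contact_force: [-1.0, 1.1, 0.9]
width: 0.0016
gripper_force: 57.3
```

Run:
```python
from h import *
s=viewer.read_camera('scene');m=s.max(2)
cmd([])
for r in range(214,228,1): print(r,m[r,330:348].tolist())
```

```text
at [0.57   0.2596 0.0378] yaw 90.0 tilt 0.03
214 [38, 38, 38, 38, 37, 38, 37, 39, 40, 40, 37, 37, 37, 37, 37, 37, 38, 37]
215 [42, 39, 39, 38, 38, 39, 38, 39, 39, 38, 37, 37, 37, 36, 38, 38, 38, 38]
216 [54, 48, 45, 44, 40, 39, 38, 38, 38, 38, 37, 37, 37, 37, 39, 40, 39, 37]
217 [77, 70, 63, 53, 44, 39, 38, 39, 39, 38, 38, 38, 39, 42, 50, 52, 46, 41]
218 [96, 92, 80, 62, 46, 40, 40, 41, 41, 41, 40, 39, 43, 60, 77, 82, 70, 57]
219 [99, 93, 80, 63, 48, 41, 43, 46, 44, 43, 45, 42, 54, 82, 103, 108, 98, 88]
220 [90, 84, 73, 60, 48, 43, 46, 48, 45, 46, 46, 49, 68, 96, 114, 118, 116, 113]
221 [75, 72, 68, 63, 54, 49, 49, 47, 46, 49, 52, 60, 85, 107, 118, 119, 120, 119]
222 [69, 69, 68, 67, 63, 58, 53, 50, 52, 61, 72, 83, 102, 115, 120, 120, 120, 120]
223 [69, 69, 68, 69, 68, 64, 60, 59, 69, 83, 98, 108, 115, 119, 120, 120, 120, 119]
224 [68, 68, 68, 68, 68, 65, 64, 76, 93, 105, 113, 117, 117, 120, 121, 120, 120, 120]
225 [68, 68, 68, 68, 68, 65, 69, 89, 107, 114, 117, 117, 117, 119, 120, 120, 120, 120]
226 [72, 70, 68, 68, 67, 66, 72, 94, 110, 116, 117, 117, 117, 119, 120, 120, 120, 120]
227 [82, 76, 70, 68, 67, 67, 74, 95, 111, 116, 117, 117, 117, 119, 120, 120, 120, 119]
```

It now grips just the rim edge, so the finger ends sit about 2.5 cm higher than the reported TCP. I'll open and go 1 cm deeper for a full pad grip.

Emit:
play_rows([
  [2.5,0,0,0,0,0,0],
  [2.5,0,0,0.3,0,0,0],
  [2.5,0,0,0.6,0,0,0],
  [2.5,0,0,1.0,0,0,0],
  [2.5,0,0,1.0,0,0,0],
])

```text
clock: 5.65
tool_pos: [0.5697, 0.2591, 0.0271]
orientation: [-0.0, 1.0, -0.0, -0.0]
contact_force: [0.3, -0.3, -0.1]
width: 0.0248
gripper_force: 0.0
```

Emit:
play_rows([
  [1.2,0,0,0,0,0,0],
  [0,0,0,0,0,0,0],
  [0,0,0,0,0,0,0],
  [0,0,0,0,0,0,0],
])

```text
clock: 6.15
tool_pos: [0.5701, 0.2595, 0.0279]
orientation: [-0.0, 1.0, 0.0, 0.0]
contact_force: [-1.0, 0.1, 1.9]
width: 0.0021
gripper_force: 60.6
```

Run:
```python
from h import *
s=viewer.read_camera('scene');t=viewer.read_camera('top')
cv2.imwrite('pics/c5.png',np.hstack([crop(t,167,150,50,8),crop(s,298,192,50,8)]))
cmd([])
```

```text
at [0.5701 0.2594 0.0279] yaw 90.0 tilt 0.02
```

View pics/c5.png

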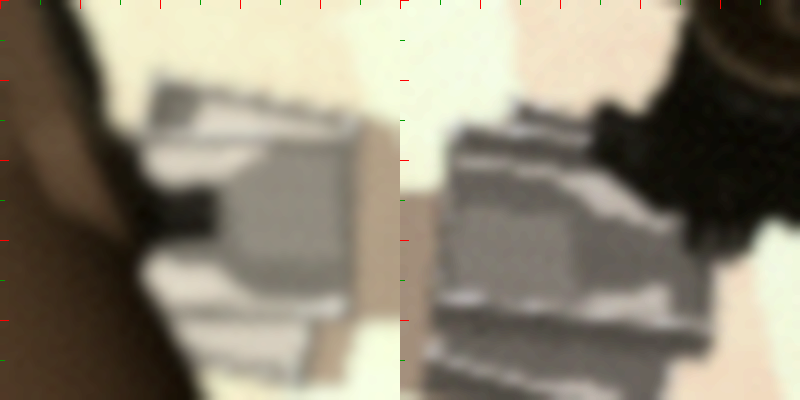

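The fingers now grip the left end wall of the medium mould (scene crop about (712,240)), which slid about 4 mm toward −y as they closed. Next I plan the turn about its centre, easing it back over the large mould's centre.

Run:
```python
from h import *
def pose(th,c):
    a=np.radians(th);return np.array([c[0]+.057*np.cos(a)-.002*np.sin(a),c[1]+.057*np.sin(a)+.002*np.cos(a),.0275,th])
C=lambda k:np.array([.572,.2024+.0033*k/15])
P=[pose(90+80*k/15,C(k)) for k in range(16)]
for b in (0,5,10): print(np.round(P[b],4));cmd(P[b+1:b+6],P[b][:3],P[b][3])
print(P[15])
```

```text
[5.700e-01 2.594e-01 2.750e-02 9.000e+01]
[ 0.53 -0.02  0.  ] [ 0.   0.  -5.3]
[ 1.05 -0.09  0.  ] [  0.    0.  -10.7]
[ 1.56 -0.21  0.  ] [  0.   0. -16.]
[ 2.06 -0.38  0.  ] [  0.    0.  -21.3]
[ 2.54 -0.59  0.  ] [  0.    0.  -26.7]
[5.446000e-01 2.535000e-01 2.750000e-02 1.166667e+02]
[ 0.52 -0.02  0.  ] [ 0.   0.  -5.3]
[ 1.03 -0.1   0.  ] [  0.    0.  -10.7]
[ 1.53 -0.22  0.  ] [  0.   0. -16.]
[ 2.02 -0.38  0.  ] [  0.    0.  -21.3]
[ 2.49 -0.6   0.  ] [  0.    0.  -26.7]
[5.251000e-01 2.370000e-01 2.750000e-02 1.433333e+02]
[ 0.51 -0.03  0.  ] [ 0.   0.  -5.3]
[ 1.02 -0.11  0.  ] [  0.    0.  -10.7]
[ 1.51 -0.24  0.  ] [  0.   0. -16.]
[ 1.99 -0.41  0.  ] [  0.    0.  -21.3]
[ 2.45 -0.63  0.  ] [  0.    0.  -26.7]
[5.15518662e-01 2.13628331e-01 2.75000000e-02 1.70000000e+02]
```

Emit:
play_rows([
  [0,0.53,-0.02,0,0,0,-5.3],
  [0,1.05,-0.09,0,0,0,-10.7],
  [0,1.56,-0.21,0,0,0,-16],
  [0,2.06,-0.38,0,0,0,-21.3],
  [0,2.54,-0.59,0,0,0,-26.7],
])

```text
clock: 6.88
tool_pos: [0.5449, 0.2534, 0.028]
orientation: [-0.233, 0.973, -0.0, 0.0]
contact_force: [0.6, -0.2, 2.0]
width: 0.0023
gripper_force: 60.6
```

Emit:
play_rows([
  [0,0.52,-0.02,0,0,0,-5.3],
  [0,1.03,-0.1,0,0,0,-10.7],
  [0,1.53,-0.22,0,0,0,-16],
  [0,2.02,-0.38,0,0,0,-21.3],
  [0,2.49,-0.6,0,0,0,-26.7],
])

```text
clock: 7.5
tool_pos: [0.5254, 0.2368, 0.0279]
orientation: [-0.451, 0.893, -0.0, 0.0]
contact_force: [1.0, 0.4, 1.0]
width: 0.0023
gripper_force: 60.6
```

Emit:
play_rows([
  [0,0.51,-0.03,0,0,0,-5.3],
  [0,1.02,-0.11,0,0,0,-10.7],
  [0,1.51,-0.24,0,0,0,-16],
  [0,1.99,-0.41,0,0,0,-21.3],
  [0,2.45,-0.63,0,0,0,-26.7],
])

```text
clock: 8.12
tool_pos: [0.5151, 0.213, 0.0271]
orientation: [-0.645, 0.764, 0.0, -0.001]
contact_force: [1.3, -0.1, -2.8]
width: 0.0022
gripper_force: 60.1
```

Run:
```python
from h import *
s=viewer.read_camera('scene');t=viewer.read_camera('top')
cv2.imwrite('pics/c6.png',np.hstack([crop(t,174,155,40,10),crop(s,298,205,40,10)]))
cmd([])
s=readout.read_state();print(s['contact_force'],s['torque'],s['width'],s['gripper_force'])
```

```text
at [0.5149 0.2128 0.027 ] yaw 170.1 tilt 0.09
[-0.15987434  0.15942882 -2.32497318] [ 0.02123369  0.23743656 -0.00090185] 0.0023130944489742036 59.97891426086426
```

View pics/c6.png

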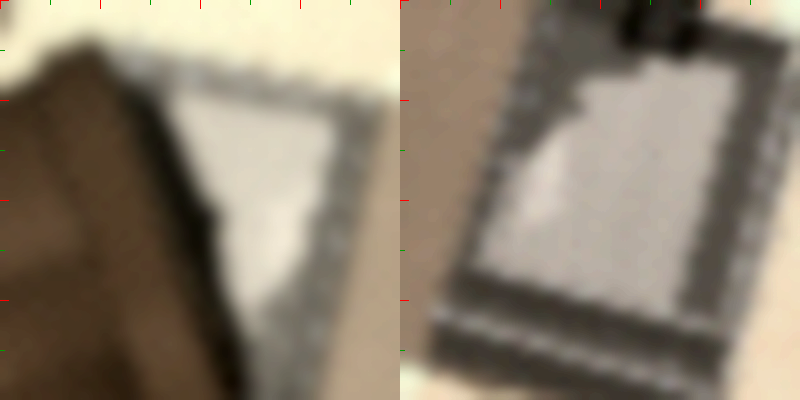

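The medium mould now lies parallel over the large one (rim edges parallel, scene crop near (585,300)), and its weight hangs on the gripper. I'll lower it gently and watch the force.

Emit:
play_rows([
  [0,0,0,0.1,0,0,0],
  [0,0,0,0.2,0,0,0],
  [0,0,0,0.3,0,0,0],
])

```text
clock: 8.6
tool_pos: [0.5155, 0.2136, 0.0245]
orientation: [-0.644, 0.765, 0.0, -0.0]
contact_force: [-0.2, -0.8, -3.2]
width: 0.0023
gripper_force: 60.0
```

Free at 3 mm, so it is inside the opening. I'll continue.

Emit:
play_rows([
  [0,0,0,0.2,0,0,0],
  [0,0,0,0.4,0,0,0],
  [0,0,0,0.6,0,0,0],
])

```text
clock: 8.98
tool_pos: [0.5156, 0.2134, 0.0185]
orientation: [-0.644, 0.765, -0.0, -0.0]
contact_force: [0.5, -0.7, -3.3]
width: 0.0023
gripper_force: 60.0
```

9 mm in and free. Release so that it drops home.

Emit:
play_rows([
  [1.5,0,0,0,0,0,0],
  [2.5,0,0,0,0,0,0],
  [2.5,0,0,0,0,0,0],
  [2.5,0,0,-3,0,0,0],
  [2.5,0,0,-8,0,0,0],
])

```text
clock: 9.6
tool_pos: [0.5143, 0.2129, 0.098]
orientation: [-0.644, 0.765, 0.001, -0.002]
contact_force: [0.2, 0.9, 1.0]
width: 0.0251
gripper_force: 0.0
```

Run:
```python
from h import *
cmd([(.40,.05,.25,110),(.45,-.12,.25,110)])
```

```text
at [0.5143 0.2129 0.098 ] yaw 170.1 tilt 0.21
[ 18.04   8.52 -15.13] [ 0.1 -0.2 60.1]
[ 33.93   0.68 -15.13] [ 0.1 -0.2 60.1]
```

Run:
```python
from h import *
cmd([(.596,-.152,.20,111)],np.array([.5148,.2131,.0985]),170)
```

```text
[ 34.55 -14.34 -10.15] [ 0.  0. 59.]
```

Emit:
play_rows([
  [8.5,0,0,-5.5,0,0,0],
  [8.5,2.5,-1,-10.2,0,0,8],
  [8.5,7.5,-3.1,-10.2,0,0,17],
  [8.5,13,-5.4,-10.2,0,0,26],
  [8.5,18,-7.5,-10.2,0,0,35],
])

```text
clock: 10.22
tool_pos: [0.5591, 0.0215, 0.2013]
orientation: [-0.381, 0.924, -0.0, 0.001]
contact_force: [0.5, -0.2, -0.3]
width: 0.0851
gripper_force: 0.0
```

Run:
```python
from h import *
cmd([(.596,-.152,.20,111)])
```

```text
at [0.5591 0.0215 0.2013] yaw 134.8 tilt 0.08
[  9.62 -14.91   0.13] [-0.   0.1 23.8]
```

Emit:
play_rows([
  [8.5,2,-3,0,0,0,5],
  [8.5,4,-6,0,0,0,10],
  [8.5,6,-9,0,0,0,15],
  [8.5,8,-12,0,0,0,20],
  [8.5,9.6,-14.9,0,0,0,23.8],
])

```text
clock: 10.85
tool_pos: [0.5967, -0.1513, 0.2011]
orientation: [-0.184, 0.983, -0.0, 0.0]
contact_force: [-0.0, 0.1, -0.0]
width: 0.0851
gripper_force: 0.0
```

Run:
```python
from h import *
cmd([(.596,-.152,.08,111)])
s=viewer.read_camera('scene');t=viewer.read_camera('top')
cv2.imwrite('pics/s7.png',s);cv2.imwrite('pics/t7.png',t)
def pix(n,p):
    c=viewer.calibration(n);E=np.linalg.inv(np.array(c['extrinsics']));f=192/np.tan(np.radians(c['fovy']/2))
    q=E[:3,:3]@np.array(p)+E[:3,3];return q[:2]/q[2]*f+[c['cx'],c['cy']]
c=np.array([.5715,.2045]);a=np.radians(-10);u=np.array([np.cos(a),np.sin(a)]);v=np.array([-u[1],u[0]])
for nm,d in(('long',u),('short',v)):
  for n,im in(('scene',s),('top',t)):
    o=[];
    for k in range(-80,81,2):
        p=pix(n,[*(c+d*k/1000),.036]);o.append(int(cv2.getRectSubPix(im,(1,1),p.astype(np.float32).tolist()).max()))
    print(nm,n,list(zip(range(-80,81,2),o))[6:-6:1])
```

```text
at [ 0.5967 -0.1513  0.2011] yaw 111.2 tilt 0.04
[ 0.1  -0.03 12.11] [-0.   0.   0.2]
long scene [(-68, 117), (-66, 111), (-64, 105), (-62, 99), (-60, 93), (-58, 90), (-56, 88), (-54, 80), (-52, 72), (-50, 68), (-48, 64), (-46, 66), (-44, 68), (-42, 73), (-40, 80), (-38, 88), (-36, 96), (-34, 101), (-32, 103), (-30, 104), (-28, 105), (-26, 105), (-24, 105), (-22, 106), (-20, 108), (-18, 110), (-16, 113), (-14, 114), (-12, 115), (-10, 115), (-8, 115), (-6, 115), (-4, 115), (-2, 115), (0, 114), (2, 114), (4, 113), (6, 113), (8, 113), (10, 113), (12, 112), (14, 111), (16, 110), (18, 109), (20, 109), (22, 108), (24, 107), (26, 106), (28, 105), (30, 104), (32, 104), (34, 103), (36, 103), (38, 102), (40, 102), (42, 102), (44, 102), (46, 101), (48, 100), (50, 99), (52, 98), (54, 95), (56, 92), (58, 87), (60, 81), (62, 78), (64, 78), (66, 80), (68, 79)]
long top [(-68, 139), (-66, 131), (-64, 129), (-62, 128), (-60, 129), (-58, 131), (-56, 133), (-54, 135), (-52, 139), (-50, 142), (-48, 145), (-46, 148), (-44, 148), (-42, 149), (-40, 151), (-38, 153), (-36, 155), (-34, 156), (-32, 157), (-30
[... 1414 characters left out ...]
, (-54, 103), (-52, 102), (-50, 103), (-48, 105), (-46, 107), (-44, 110), (-42, 115), (-40, 121), (-38, 128), (-36, 136), (-34, 141), (-32, 143), (-30, 144), (-28, 145), (-26, 145), (-24, 145), (-22, 145), (-20, 145), (-18, 145), (-16, 145), (-14, 146), (-12, 147), (-10, 149), (-8, 152), (-6, 153), (-4, 154), (-2, 155), (0, 156), (2, 156), (4, 156), (6, 157), (8, 157), (10, 157), (12, 157), (14, 157), (16, 156), (18, 154), (20, 150), (22, 142), (24, 134), (26, 124), (28, 116), (30, 111), (32, 106), (34, 103), (36, 100), (38, 99), (40, 100), (42, 101), (44, 104), (46, 109), (48, 117), (50, 127), (52, 137), (54, 146), (56, 153), (58, 157), (60, 160), (62, 162), (64, 162), (66, 162), (68, 162)]
```

The profiles show one clean rim outline and the floor bright right up to the near wall, so the medium mould is home. Next I refine the small mould's position along its long axis from the first pictures.

Run:
```python
from h import *
def pix(n,p):
    c=viewer.calibration(n);E=np.linalg.inv(np.array(c['extrinsics']));f=192/np.tan(np.radians(c['fovy']/2))
    q=E[:3,:3]@np.array(p)+E[:3,3];return q[:2]/q[2]*f+[c['cx'],c['cy']]
c=np.array([.5965,-.153]);a=np.radians(21);u=np.array([np.cos(a),np.sin(a)]);v=np.array([-u[1],u[0]])
for nm,d,e,L in(('long',u,v,49),('short',v,u,33)):
  for n in('scene','top'):
    im=cv2.imread(f'pics/{n}0.png').max(2).astype(np.float32)
    for off in(-15,0,15):
      ks=np.arange(-L-22,L+23,.5);P=np.array([pix(n,[*(c+d*k/1000+e*off/1000),.028]) for k in ks],np.float32)
      g=cv2.remap(im,P[:,:1],P[:,1:],cv2.INTER_CUBIC).ravel();h=len(g)//2
      r=[]
      for sl in(slice(0,h),slice(len(g),h,-1)):
        gg=g[sl];kk=ks[sl];dk=gg.argmin();th=(gg[:8].mean()+gg[dk])/2;r.append((float(kk[np.argmax(gg<th)]),int(gg[:8].mean()),int(gg[dk]),float(kk[dk])))
      print(nm,n,off,r)
```

```text
long scene -15 [(-44.5, 110, 66, -38.0), (62.0, 108, 64, 55.5)]
long scene 0 [(-45.0, 112, 66, -38.5), (62.0, 108, 64, 56.0)]
long scene 15 [(-45.0, 112, 65, -38.5), (61.5, 109, 64, 55.5)]
long top -15 [(-56.5, 146, 119, -50.0), (47.5, 143, 111, 41.5)]
long top 0 [(-56.5, 146, 117, -50.5), (49.0, 143, 112, 42.5)]
long top 15 [(-56.5, 146, 116, -50.0), (46.5, 142, 113, 41.5)]
short scene -15 [(-43.5, 110, 81, -35.5), (32.0, 112, 65, 27.0)]
short scene 0 [(-43.5, 110, 79, -35.0), (32.5, 112, 69, 27.5)]
short scene 15 [(-43.0, 109, 76, -34.0), (33.0, 112, 69, 28.0)]
short top -15 [(-41.5, 145, 114, -32.5), (37.0, 145, 107, 26.5)]Traceback (most recent call last):
  File "<stdin>", line 10, in <module>
  File "<stdin>", line 3, in pix
ValueError: time passes only in moves, steps and waits
```

Emit:
play_rows([
  [8.5,0,0,5,0,0,0.2],
  [8.5,0,0,10,0,0,0.2],
  [8.5,0,0,14,0,0,0.2],
  [8.5,0,0,17,0,0,0.2],
  [8.5,0,0,18.1,0,0,0.2],
])

```text
clock: 11.58
tool_pos: [0.5952, -0.149, 0.0179]
orientation: [-0.184, 0.983, 0.001, -0.001]
contact_force: [1.0, -0.7, -0.7]
width: 0.0847
gripper_force: 0.0
```

Emit:
play_rows([
  [8.5,0,0,0.5,0,0,0],
  [8.5,0,0,1.0,0,0,0],
  [8.5,0,0,1.4,0,0,0],
])

```text
clock: 11.95
tool_pos: [0.5973, -0.1501, 0.0066]
orientation: [-0.183, 0.983, -0.0, 0.001]
contact_force: [0.8, -0.1, -1.2]
width: 0.085
gripper_force: 0.0
```

Run:
```python
from h import *
cmd([])
for n in('scene','top'): cv2.imwrite(f'pics/{n}8.png',viewer.read_camera(n))
c=viewer.calibration('scene');E=np.linalg.inv(np.array(c['extrinsics']));f=192/np.tan(np.radians(c['fovy']/2))
tp=np.array(readout.read_state()['tool_pos'])
w=np.array([np.cos(np.radians(111)),np.sin(np.radians(111)),0])*.05
for z in(.01,.03,.05):
  for sg in(1,-1):
    q=E[:3,:3]@(np.array([tp[0],tp[1],z])+sg*w)+E[:3,3];print(z,sg,np.round(q[:2]/q[2]*f+[c['cx'],c['cy']],1))
m=cv2.imread('pics/scene8.png').max(2)
for r in range(195,236,2): print(r,m[r,196:240].tolist())
```

```text
at [ 0.5973 -0.1501  0.0066] yaw 111.1 tilt 0.11
0.01 1 [231.  217.7]
0.01 -1 [202.9 223.7]
0.03 1 [230.7 215.1]
0.03 -1 [202.2 221.1]
0.05 1 [230.3 212.4]
0.05 -1 [201.6 218.5]
195 [118, 118, 117, 114, 97, 70, 54, 50, 48, 46, 45, 44, 43, 43, 44, 46, 47, 48, 50, 51, 53, 59, 62, 63, 59, 51, 44, 47, 69, 99, 116, 120, 120, 118, 110, 95, 81, 87, 105, 118, 121, 121, 121, 121]
197 [118, 118, 118, 116, 106, 81, 53, 45, 50, 52, 54, 53, 53, 54, 56, 54, 54, 56, 59, 64, 67, 64, 58, 50, 44, 43, 42, 43, 57, 86, 108, 115, 114, 107, 90, 66, 56, 61, 80, 103, 118, 120, 121, 122]
199 [118, 117, 117, 118, 113, 93, 61, 42, 39, 40, 42, 45, 47, 52, 53, 53, 51, 50, 49, 46, 43, 44, 44, 46, 44, 43, 42, 41, 42, 51, 65, 71, 70, 66, 61, 55, 53, 53, 63, 88, 111, 119, 121, 121]
201 [117, 118, 118, 118, 115, 101, 74, 48, 39, 39, 40, 41, 40, 41, 42, 41, 42, 44, 43, 43, 43, 44, 42, 42, 41, 40, 41, 40, 41, 41, 47, 51, 53, 52, 49, 46, 43, 43, 45, 62, 92, 113, 120, 121]
203 [90, 107, 113, 112, 106, 91, 66, 45, 38, 39, 39, 39, 38, 39, 40, 40, 41, 42, 41, 41, 40, 39, 40, 41, 40, 40, 41, 40, 41, 41, 41, 44, 48, 54, 54, 52
[... 2510 characters left out ...]
, 94, 89, 84, 88, 104, 116, 118, 119, 121, 121, 121, 122, 121, 121, 121]
231 [119, 119, 119, 121, 120, 119, 119, 120, 115, 105, 94, 88, 86, 90, 98, 105, 107, 104, 102, 101, 99, 94, 86, 80, 77, 77, 74, 70, 69, 70, 70, 72, 81, 100, 113, 118, 118, 119, 120, 121, 121, 121, 121, 121]
233 [119, 119, 120, 120, 120, 121, 118, 119, 117, 110, 98, 92, 86, 80, 76, 76, 76, 74, 70, 68, 70, 71, 71, 71, 74, 78, 86, 91, 95, 96, 101, 107, 113, 115, 117, 119, 119, 119, 121, 121, 121, 121, 121, 121]
235 [119, 120, 120, 120, 120, 118, 118, 119, 118, 117, 110, 103, 98, 90, 81, 77, 80, 85, 90, 94, 99, 102, 108, 112, 112, 114, 116, 118, 118, 119, 118, 119, 118, 118, 119, 119, 119, 119, 119, 120, 121, 121, 121, 121]
```

The finger tips show at about (230,214) and (201,219), roughly 40 mm above the reported TCP with the gripper open. They are centred about the small mould, so I continue the guarded descent.

Emit:
play_rows([
  [8.5,0,0,0.5,0,0,0],
  [8.5,0,0,1.0,0,0,0],
  [8.5,0,0,1.5,0,0,0],
  [8.5,0,0,1.5,0,0,0],
])

```text
clock: 12.55
tool_pos: [0.5961, -0.1498, -0.01]
orientation: [-0.183, 0.983, 0.0, -0.001]
contact_force: [-0.4, 0.4, -0.7]
width: 0.0852
gripper_force: 0.0
```

Emit:
play_rows([
  [8.5,0,0,0.4,0,0,0],
  [8.5,0,0,0.8,0,0,0],
  [8.5,0,0,0.8,0,0,0],
])

```text
clock: 12.92
tool_pos: [0.5962, -0.1498, -0.0178]
orientation: [-0.183, 0.983, 0.0, -0.0]
contact_force: [0.4, 0.3, 0.6]
width: 0.0848
gripper_force: 0.0
```

Emit:
play_rows([
  [7.5,0,0,0,0,0,0],
  [6.5,0,0,0,0,0,0],
  [6,0,0,0,0,0,0],
  [6,0,0,0,0,0,0],
])

```text
clock: 13.42
tool_pos: [0.597, -0.1501, -0.0165]
orientation: [-0.183, 0.983, -0.0, 0.001]
contact_force: [-1.8, -0.4, 5.6]
width: 0.0643
gripper_force: 67.7
```

Gripped (64 mm, 68 N). Lift, and view the stack from the clear pictures taken before.

Emit:
play_rows([
  [6,0,0,-1,0,0,0],
  [6,0,0,-4,0,0,0],
  [6,0,0,-9,0,0,0],
  [6,0,0,-14,0,0,0],
  [6,0,0,-18,0,0,0],
])

```text
clock: 14.05
tool_pos: [0.5965, -0.1498, 0.1649]
orientation: [-0.183, 0.983, -0.0, 0.0]
contact_force: [0.9, 0.3, -2.7]
width: 0.0644
gripper_force: 67.1
```

Run:
```python
from h import *
s=cv2.imread('pics/s7.png');t=cv2.imread('pics/t7.png')
cv2.imwrite('pics/c9.png',np.hstack([crop(t,174,155,44,9),crop(s,296,200,44,9)]))
cmd([])
```

```text
at [ 0.5965 -0.1498  0.1649] yaw 111.1 tilt 0.05
```

View pics/c9.png

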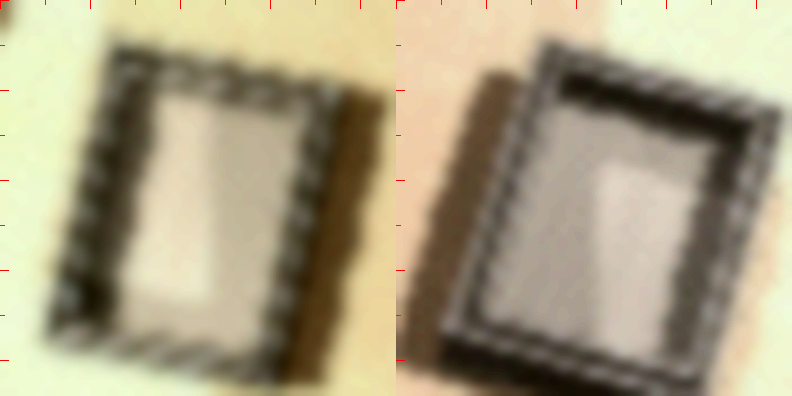

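The stack shows concentric double rims with the medium mould level inside the large one, so it is home. I measure its centre and plan the carry.

Run:
```python
from h import *
def q(n,p,o,S,z): print(n,z,*box(ray(n,np.array(p)/S-.45+np.array(o),z)))
q('top',[(110,42),(345,90),(283,380),(45,335)],(174,155),9,.036)
q('scene',[(149,40),(389,110),(314,372),(44,328)],(296,200),9,.036)
cmd([(.57,.205,.165,80)],np.array([.5967,-.150,.165]),111)
```

```text
top 0.036 [0.5724 0.2033] [102.8 127.8] 169.4
scene 0.036 [0.5713 0.2072] [ 98.3 123.5] 167.9
[-10.23  34.1    0.  ] [ 0.  0. 31.]
```

Run:
```python
from h import *
cmd([(.572,.2055,.165,79.5)],np.array([.5967,-.150,.165]),111)
```

```text
[-10.43  34.07   0.  ] [ 0.   0.  31.5]
```

Emit:
play_rows([
  [6,-1.5,5,0,0,0,5],
  [6,-3,10,0,0,0,10],
  [6,-4.5,15,0,0,0,15],
  [6,-6,20,0,0,0,20],
  [6,-7.5,25,0,0,0,25],
])

```text
clock: 14.68
tool_pos: [0.5757, 0.112, 0.1627]
orientation: [0.035, 0.999, -0.0, -0.0]
contact_force: [0.4, 0.4, -2.1]
width: 0.0646
gripper_force: 67.2
```

Run:
```python
from h import *
cmd([(.572,.2055,.165,79.5),(.572,.2055,.065,79.5)])
```

```text
at [0.5757 0.112  0.1627] yaw 86.0 tilt 0.03
[ 1.03  9.3  -0.23] [-0.  -0.   6.5]
[1.02 9.3  9.77] [-0.  -0.   6.5]
```

Emit:
play_rows([
  [6,0.4,3.5,0,0,0,3],
  [6,0.8,7,0,0,0,6.5],
  [6,1.0,9.3,0,0,0,6.5],
  [6,1.0,9.3,5,0,0,6.5],
  [6,1.0,9.3,8,0,0,6.5],
])

```text
clock: 15.3
tool_pos: [0.5717, 0.2037, 0.0805]
orientation: [0.089, 0.996, -0.001, -0.001]
contact_force: [-0.2, 0.0, -2.5]
width: 0.0644
gripper_force: 67.1
```

Emit:
play_rows([
  [6,0,0,1,0,0,0],
  [6,0,0,2,0,0,0],
  [6,0,0,3,0,0,0],
  [6,0,0,3,0,0,0],
])

```text
clock: 15.8
tool_pos: [0.5726, 0.2036, 0.0525]
orientation: [0.09, 0.996, -0.0, -0.0]
contact_force: [0.4, 0.5, -2.7]
width: 0.0645
gripper_force: 67.1
```

Run:
```python
from h import *
cmd([(.572,.2055,.025,79.5)])
```

```text
at [0.5726 0.2036 0.0525] yaw 79.6 tilt 0.02
[0.09 0.18 2.75] [-0.  -0.   0.1]
```

Emit:
play_rows([
  [6,0,0.2,1,0,0,0],
  [6,0,0.2,2,0,0,0],
  [6,0,0.2,2.9,0,0,0],
  [6,0,0.2,3.5,0,0,0],
])

```text
clock: 16.3
tool_pos: [0.5726, 0.2056, 0.0167]
orientation: [0.09, 0.996, -0.0, -0.0]
contact_force: [-0.5, -0.5, -2.1]
width: 0.0644
gripper_force: 67.2
```

Emit:
play_rows([
  [6,0,0,0.2,0,0,0],
  [6,0,0,0.4,0,0,0],
  [6,0,0,0.4,0,0,0],
])

```text
clock: 16.68
tool_pos: [0.5731, 0.2058, 0.0138]
orientation: [0.09, 0.996, 0.0, 0.0]
contact_force: [0.1, -0.1, -3.4]
width: 0.0642
gripper_force: 67.2
```

Still free. A few more millimetres before release.

Emit:
play_rows([
  [6,0,0,0.2,0,0,0],
  [6,0,0,0.4,0,0,0],
  [6,0,0,0.6,0,0,0],
  [6,0,0,0.6,0,0,0],
])

```text
clock: 17.18
tool_pos: [0.5728, 0.2057, 0.0074]
orientation: [0.09, 0.996, -0.0, -0.0]
contact_force: [0.0, -0.0, -2.5]
width: 0.0647
gripper_force: 67.2
```

9 mm inside without contact. Release and rise.

Emit:
play_rows([
  [7.2,0,0,0,0,0,0],
  [8.2,0,0,0,0,0,0],
  [8.5,0,0,0,0,0,0],
  [8.5,0,0,-3,0,0,0],
  [8.5,0,0,-8,0,0,0],
])

```text
clock: 17.8
tool_pos: [0.5716, 0.2053, 0.0868]
orientation: [0.09, 0.996, -0.001, -0.002]
contact_force: [0.9, -0.7, 0.1]
width: 0.0853
gripper_force: 0.0
```

Emit:
play_rows([
  [8.5,0,0,-5,0,0,0],
  [8.5,0,-5,-8,0,0,0],
  [8.5,0,-10.5,-8,0,0,0],
  [8.5,0,-16,-8,0,0,0],
  [8.5,0,-22,-8,0,0,0],
])

```text
clock: 18.42
tool_pos: [0.5331, -0.012, 0.1681]
orientation: [0.09, 0.996, 0.0, 0.001]
contact_force: [0.6, -1.0, -0.4]
width: 0.0853
gripper_force: 0.0
```

Run:
```python
from h import *
cmd([])
s=viewer.read_camera('scene');t=viewer.read_camera('top');cv2.imwrite('pics/s10.png',s);cv2.imwrite('pics/t10.png',t)
C={n:viewer.calibration(n) for n in('scene','top')}
def pix(n,p):
    c=C[n];E=np.linalg.inv(np.array(c['extrinsics']));f=192/np.tan(np.radians(c['fovy']/2))
    q=E[:3,:3]@np.array(p)+E[:3,3];return q[:2]/q[2]*f+[c['cx'],c['cy']]
c=np.array([.572,.205]);a=np.radians(-10.5);u=np.array([np.cos(a),np.sin(a)]);v=np.array([-u[1],u[0]])
for nm,d in(('long',u),('short',v)):
  for n,im,o in(('scene',s,cv2.imread('pics/s7.png')),('top',t,cv2.imread('pics/t7.png'))):
    for q,k0 in((o,'before'),(im,'now')):
      ks=np.arange(-72,73,3);P=np.array([pix(n,[*(c+d*k/1000),.036]) for k in ks],np.float32)
      print(nm,n,k0,cv2.remap(q.max(2),P[:,:1],P[:,1:],cv2.INTER_LINEAR).ravel().tolist())
```

```text
at [ 0.5331 -0.012   0.1681] yaw 79.7 tilt 0.06
long scene before [120, 117, 110, 101, 93, 89, 77, 69, 64, 67, 74, 84, 96, 102, 105, 105, 105, 108, 111, 114, 115, 115, 115, 115, 114, 114, 113, 113, 112, 111, 110, 109, 107, 106, 105, 104, 103, 102, 102, 101, 100, 98, 94, 88, 81, 77, 80, 75, 68]
long scene now [112, 108, 101, 92, 85, 83, 76, 74, 74, 69, 64, 62, 64, 70, 79, 88, 94, 95, 95, 95, 95, 96, 96, 96, 97, 97, 97, 97, 97, 97, 97, 97, 97, 98, 98, 98, 98, 96, 94, 89, 82, 72, 73, 75, 74, 73, 77, 72, 64]
long top before [151, 141, 132, 130, 130, 132, 135, 141, 146, 148, 150, 152, 155, 157, 158, 158, 158, 158, 158, 158, 158, 157, 157, 156, 156, 156, 155, 154, 154, 154, 153, 153, 151, 151, 150, 150, 149, 148, 145, 140, 132, 125, 124, 123, 120, 121, 131, 142, 152]
long top now [140, 130, 120, 117, 115, 113, 110, 113, 121, 127, 133, 137, 137, 137, 137, 138, 137, 138, 138, 139, 139, 139, 139, 139, 139, 140, 140, 140, 140, 140, 141, 141, 141, 141, 141, 140, 136, 128, 118, 111, 107, 110, 114, 117, 114, 116, 125, 136, 145]
short scene before [118, 114, 103, 89, 82, 80, 81, 83, 85, 85, 82, 86
[... 213 characters left out ...]
84, 79, 78, 79, 81, 82, 78, 81, 82, 82, 85, 90, 92, 95, 96, 96, 97, 97, 97, 97, 97, 96, 97, 97, 96, 93, 84, 74, 69, 69, 73, 78, 78, 72, 77, 81, 85, 94, 104, 109, 113, 114, 115, 116, 116]
short top before [128, 118, 111, 109, 108, 105, 102, 102, 106, 109, 117, 127, 139, 143, 145, 145, 145, 145, 145, 146, 147, 151, 153, 155, 156, 156, 157, 157, 157, 157, 153, 144, 132, 117, 110, 104, 100, 99, 102, 109, 119, 134, 148, 156, 160, 162, 162, 162, 162]
short top now [130, 123, 117, 112, 107, 101, 97, 97, 101, 102, 102, 102, 104, 112, 122, 131, 136, 138, 139, 139, 139, 138, 139, 139, 139, 140, 139, 136, 129, 116, 103, 94, 90, 91, 97, 101, 101, 97, 98, 104, 115, 129, 142, 150, 154, 155, 155, 156, 156]
```

The profiles place the small mould's inner rim edges at about +47 mm (scene) and −48 mm (top). The expected value for fully home is ±45 mm; a mould standing proud would shift these inward. The large mould's outline is unchanged. The gripper is clear and open, so I hand in.

```bash
python3 -c "
from workcell import order
print(order.finish_job())"
```

```text
the job is handed in; nothing more can be done
None
```

The job is handed in at about 18 s. The middle mould was turned in place until aligned, lowered about 9 mm and dropped home in the largest, then the smallest was put home inside it; the final check was from camera brightness profiles only. The largest stayed where it was, and the gripper is open and clear.

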